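# Select the green filter on the bench reader and start it

### The job

Set the bench reader to its green filter: with shut fingertips, gently push the selector's orange tab round until its white nose points squarely at the green mark. Only then press the white start button fully down and let it come back up. Do not grip or lift the selector, and leave the tubes, racks and tools around it where they are.

Things in the scene. Friction and masses are not known exactly. Their poses are not given: they have to be found in the camera images.
- reader: White bench instrument fixed on the table; origin under its centre. Deck (flat top) 270 mm deep (x), 340 mm wide (y), 100 mm above the table; a dark-blue rear housing, 50 mm higher, starts 135 mm behind the centre. Its -x faces the robot, +y is to the robot's left. Place and yaw (up to 0.3 rad) vary. White rest mark on the deck at x -112, y 40 mm.
- selector_axis (a point): Point on the selector's upright turning axis, at deck height (reader's x 10, y 40 mm). The selector is a black drum, 100 mm across, 32 mm above the deck at its rim and 39 mm at its silver cap, with one orange tab.
- selector (a joint): Angle of the selector, rad: 0 = tab points at the white rest mark (reader's -x); grows anticlockwise seen from above (tab moves to the reader's -y, the robot's right). Stops at -1.5 and 1.5; starts within 0.2 of 0. No clicks or spring: steady friction (0.12 N m, about 1.5 N at the tab), stays where it is left.
- tab_mid (a point): Point on the top edge of the orange tab, 78 mm from the selector's axis, 38 mm above the deck. The tab is an upright radial fin, 12 mm thick, 8 to 38 mm above the deck, reaching from the drum (50 mm from the axis) to 100 mm; a white nose 5 mm thick (8 to 24 mm above the deck) goes on to 112 mm. Its own -x points outward.
- pointed_spot (a point): The spot at deck height that the tab's white nose points at: 122 mm out from the selector's axis, straight along the tab, so on the ring of coloured marks (10 mm beyond the nose's end). It turns with the selector.
- selector_lift (a joint): How far the selector has been raised off its seat, m: 0 = seated; it is only seated by its weight (0.25 to 0.45 kg) and light friction, and could be pulled up 30 mm.
- mark_green: Fixed green round mark, 24 mm across with a black rim, almost flush (1 mm proud) on the reader's deck, 122 mm from the selector's axis; origin at its centre. The four colours change places from run to run: they stand 0.55 and 1.1 rad either side of the white rest mark. This is the one to select.
- mark_red: Fixed red round mark, 24 mm across with a black rim, almost flush (1 mm proud) on the reader's deck, 122 mm from the selector's axis; origin at its centre. The four colours change places from run to run: they stand 0.55 and 1.1 rad either side of the white rest mark.
- mark_blue: Fixed blue round mark, 24 mm across with a black rim, almost flush (1 mm proud) on the reader's deck, 122 mm from the selector's axis; origin at its centre. The four colours change places from run to run: they stand 0.55 and 1.1 rad either side of the white rest mark.
- mark_yellow: Fixed yellow round mark, 24 mm across with a black rim, almost flush (1 mm proud) on the reader's deck, 122 mm from the selector's axis; origin at its centre. The four colours change places from run to run: they stand 0.55 and 1.1 rad either side of the white rest mark.
- start_top (a point): Centre of the top of the white round start button, 28 mm across, in a black housing on the deck's front right corner (robot's view). It is pressed straight down.
- start (a joint): How far the start button is pressed, m: 0 = up, 0.006 = fully down, against a spring that takes 5 N at full travel; it comes back up by itself.
- cold_block: Loose bystander, to be left alone. Yellow block with small white tubes, 50 x 50 mm, 36 mm high, standing on the reader's deck at the right, towards the rear. Origin under its centre.
- vial: Loose bystander, to be left alone. Vial with a blue cap, 24 mm across, 41 mm high, standing on the deck at the rear left. Origin under its centre.
- tip_box: Loose bystander, to be left alone. Frosted pipette-tip box with red top, 85 x 120 mm, 66 mm high, on the table left of the reader. Origin under its centre.
- tube_rack: Loose bystander, to be left alone. Pink rack of tubes, 90 x 125 mm, 44 mm high, on the table right of the reader. Origin under its centre.
- pipette: Loose bystander, to be left alone. Pale grey pipette, 260 mm long and up to 26 mm thick, lying on the table left of the reader, nearer the robot. Its tip is to its own +x; origin under its middle.
- marker_pen: Loose bystander, to be left alone. Black marker pen with green cap, 125 mm long, 15 mm thick, lying on the table right of the reader, nearer the robot. Origin under its barrel's middle.

How it is judged:
By the outcome, as a careful person would: the job done as asked, in the order asked, and still so for the second after the job is handed in, with the robot touching nothing.
It also fails if it takes over 48 s, if anything falls off the work surface, if the arm or the gripper's body presses on something with over 40 N, if the wrist force passes 120 N, or if a joint passes its speed limit or range.

### The arm

A 6-joint arm with a two-finger parallel gripper is mounted at the origin on the work surface. World frame = base frame: x ahead of the robot, y to its left, z up, the work surface at z = 0. Lengths are in m, angles in rad, forces in N, time in s.
With the tool pointing down it reaches from about 0.225 to 0.875 m from the base axis. Payload 3.4 kg.
Tool frame: the origin (TCP) lies at the centre of the arm's flange, where the gripper is bolted on; the fingertips stand 173 mm ahead of it and the grasp point (between the pads) lies 155 mm ahead of it; z points along the fingers, y is the direction in which the jaws open and shut (so a half turn about z gives the same grasp; the last joint's range is limited). The gripper opens to 85 mm and grips with 20 to 120 N. Pads are 22 mm wide; open, the fingers measure 114 mm over their backs; the gripper's body (76 mm by 85 mm) begins 54 mm behind the grasp point. The pads swing forward as they close: fully open they stand 13 mm farther back than shut.
Start: joints at [-1.384, 0.276, 1.505, -0, 1.361, -0.121], TCP at [0.174, -0.548, 0.405] pointing down, gripper open.
Joint ranges: [-2.89, 2.89], [-0.75, 2.08], [0.22, 2.7], [-1.18, 4.32], [0.11, 2.71], [-2.7, 2.7]. Speed limits (rad/s): [2.57, 2.57, 3.14, 3.14, 3.14, 3.14].

### API

Orientations are given as a unit quaternion [w, x, y, z].
In Python, from bench import env gives the robot as it stands.
- The arm moves only by the tool drive_tool, never from a script. Its arguments are lists of equal length, an entry for each row: "angular": the turn, a rotation vector about the tool's x, y, z in units of 6 degrees (1.0 is 6 degrees), a list of three; "dp": the shift along the tool's x, y, z in units of 50 mm (1.0 is 50 mm), a list of three; "grip": the opening in per cent of the stroke, from 0 (shut) to 100 (fully open). In form: {"angular": [[wx, wy, wz], ...], "dp": [[dx, dy, dz], ...], "grip": [grip, ...]}. A call has 1 to 12 rows; each row shifts and turns the commanded pose from where the row before left it, along the tool's axes as they then stand; what a row does not reach is not made up. A row lasts 1/8 s, in which the tool goes at most 62.5 mm and 10.7 degrees, less where a joint would pass 70% of its speed; a pose out of reach is approached as far as the arm can. A call is refused whole if a number of a shift passes 1 or a number of a turn 1, either way. A call with a gripper value outside its range is refused whole. The fingers move at their own pace and stop on an object; the grip force is fixed at half the most. Time passes only in rows, so rows that do not move let the fingers close. It gives the time, the measured TCP pose, the force and the opening at its end, in the units of the state.
- env.state(): the state, without advancing time (a new reading comes with each control period).
- env.capture(name): name is "scene" or "side" or "wrist"; returns the picture (420x560x3 uint8, blue, green, red); there is no depth.
- env.camera_params(name): a dict with "fx", "fy", "cx", "cy" (pixels), "k1" (the pictures are not rectified: a ray, as slopes to the right and down, at radius r is drawn at 1 + k1 r^2 times it, then the intrinsics apply), "world_from_camera" (4x4, takes a point from camera to world coordinates); the wrist camera has in their place "tool_from_camera" (4x4, takes a point from camera to tool coordinates, whose origin is the TCP and whose axes are the flange's). Camera axes: x right, y up, looking along -z (the intrinsics and any distortion apply to the point x, -y, -z); pixel columns grow to the right and rows downward; lengths in m; the calibration is good to about 2 mm. A picture is of the moment at which its call begins: read the wrist's pose just before it. camera_params takes no time and is no camera call.
- env.close_job(): hands the job in, once; it reports no verdict.
The state is a dict: "time_s": time; "joint_positions": joint angles; "joint_vel": joint speeds; "joint_torque": joint torques, N m; "ee_pos": TCP position; "ee_rot": TCP orientation; "ft_force": force on the tool from outside, world axes, zero at the start; "moment": the same for the moment, N m; "width": finger opening in m.
Only numpy, scipy, OpenCV 4.12 (cv2) and the standard library are available. Lean on these libraries where they do the work, as an engineer would, in place of code of your own. Each camera call takes 0.05 s, during which the arm holds its last target.

## Working session

There is one attempt and no reset: what is moved stays moved. The work goes in short steps, Python scripts to look and compute and a tool call to move; the robot and the scene stay as the last step left them, time stands still between calls to the robot, and variables do not carry over. Pictures are saved under pics/ and viewed, and the job is handed in when it is done.

Besides the shell and the picture viewer there is one more tool, called by a JSON object that holds its "api" and its "payload". drive_tool: Moves the arm, as the interface text tells. Its arguments: {"type":"object","properties":{"angular":{"type":"array"},"dp":{"type":"array"},"grip":{"type":"array"}},"required":["angular","dp","grip"]}

```bash
mkdir -p pics; cat > h.py <<'E'
import numpy as np, cv2, json
from bench import env
from scipy.spatial.transform import Rotation as R
def pose(s=None):
    s=s or env.state(); q=s["ee_rot"]
    T=np.eye(4);T[:3,:3]=R.from_quat([q[1],q[2],q[3],q[0]]).as_matrix();T[:3,3]=s["ee_pos"];return T
def cam(name,T=None):
    p=env.camera_params(name)
    W=np.array(p["world_from_camera"]) if "world_from_camera" in p else (pose() if T is None else T)@np.array(p["tool_from_camera"])
    return p,W
def ray(p,W,u,v):
    x=(u-p["cx"])/p["fx"];y=(v-p["cy"])/p["fy"]
    a,b=x,y
    for _ in range(30):
        k=1+p["k1"]*(a*a+b*b);a,b=x/k,y/k
    d=W[:3,:3]@np.array([a,-b,-1.]);return W[:3,3],d
def onz(p,W,u,v,z):
    o,d=ray(p,W,u,v);return o+d*(z-o[2])/d[2]
def proj(p,W,X):
    c=np.linalg.inv(W)@np.append(X,1);a=c[0]/-c[2];b=-c[1]/-c[2];k=1+p["k1"]*(a*a+b*b)
    return np.array([p["fx"]*a*k+p["cx"],p["fy"]*b*k+p["cy"]])
E
python3 - <<'E'
from h import *
for n in ["scene","side","wrist"]:
    cv2.imwrite(f"pics/{n}0.png",env.capture(n))
    p=env.camera_params(n);print(n,{k:(np.round(v,3).tolist()) for k,v in p.items()})
s=env.state();print(s)
E
```

```text
scene {'fx': 543.975, 'fy': 543.975, 'cx': 274.969, 'cy': 215.86, 'k1': -0.163, 'world_from_camera': [[-0.144, -0.581, 0.801, 1.879], [0.989, -0.071, 0.126, 0.22], [-0.017, 0.811, 0.585, 1.095], [0.0, 0.0, 0.0, 1.0]]}
side {'fx': 407.928, 'fy': 407.928, 'cx': 277.027, 'cy': 209.434, 'k1': -0.033, 'world_from_camera': [[-0.999, 0.021, -0.028, 0.476], [-0.035, -0.702, 0.711, 0.689], [-0.005, 0.711, 0.703, 0.811], [0.0, 0.0, 0.0, 1.0]]}
wrist {'fx': 337.327, 'fy': 337.327, 'cx': 282.602, 'cy': 211.849, 'k1': -0.053, 'tool_from_camera': [[-0.0, 0.955, 0.298, 0.077], [1.0, 0.0, -0.001, 0.0], [-0.001, 0.298, -0.955, 0.031], [0.0, 0.0, 0.0, 1.0]]}
{'time_s': 0.15, 'joint_positions': array([-1.38396579e+00,  2.76479145e-01,  1.50585453e+00,  1.46241959e-05,
        1.36070039e+00, -1.20987857e-01]), 'joint_vel': array([ 0.00025208, -0.00080689, -0.00417023, -0.00075703, -0.00022246,
       -0.00032583]), 'joint_torque': array([ 3.15788158e-03, -4.17142940e+01, -2.46032864e+01, -1.81808582e-04,
        7.63640797e-03,  7.21866343e-06]), 'ee_pos': array([ 0.17418982, -0.5478238 ,  0.4040166 ]), 'ee_rot': array([-7.20552717e-04,  9.88179319e-01,  1.53300729e-01, -1.65760470e-05]), 'ft_force': array([ 0.46108109, -0.6035262 , -0.47073658]), 'moment': array([-0.00460219, -0.04407543,  0.03562451]), 'width': 0.08543283935824786}
```

View pics/scene0.png

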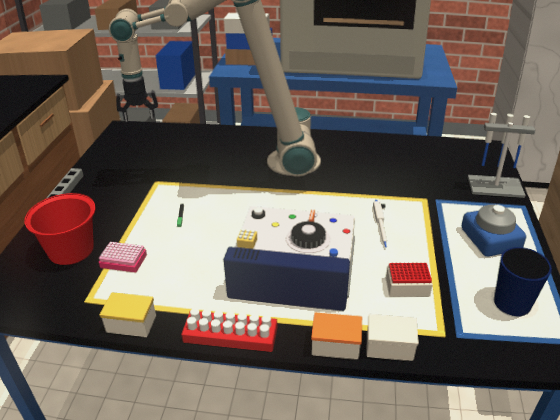

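View pics/side0.png

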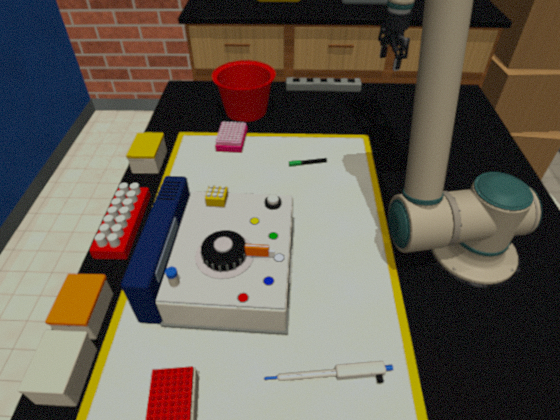

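The side view shows the marks: yellow (254,221), green (273,236), white rest (279,257), blue (268,281), red (243,298). The tab is around (257,251) and the button at (273,201). Green sits at +0.55, on the robot's right. Next I'll measure these with colour masks.

```bash
cat > meas.py <<'E'
from h import *
def cents(img,colors,roi):
    hsv=cv2.cvtColor(img,cv2.COLOR_BGR2HSV);out={}
    for c,(lo,hi) in colors.items():
        m=cv2.inRange(hsv,np.array(lo),np.array(hi));M=np.zeros_like(m);x0,y0,x1,y1=roi;M[y0:y1,x0:x1]=m[y0:y1,x0:x1]
        n,l,st,ce=cv2.connectedComponentsWithStats(M)
        out[c]=[(ce[i].round(1).tolist(),int(st[i,4]),st[i,:4].tolist()) for i in range(1,n) if st[i,4]>=8]
    return out
COL=dict(green=((45,100,60),(80,255,255)),yellow=((22,120,100),(35,255,255)),blue=((110,150,60),(125,255,255)),red=((0,200,80),(4,255,255)),red2=((174,180,80),(180,255,255)),orange=((5,130,80),(18,255,255)))
E
python3 - <<'E'
from meas import *
for n,roi in [("side",(160,180,300,330)),("scene",(230,200,360,270))]:
    im=cv2.imread(f"pics/{n}0.png");p,W=cam(n);print(n)
    for c,L in cents(im,COL,roi).items():
        for ce,a,b in L: print(c,ce,a,b,onz(p,W,*ce,0.101).round(4))
    x0,y0,x1,y1=roi
    cv2.imwrite(f"pics/{n}0z.png",cv2.resize(im[y0:y1,x0:x1],None,fx=4,fy=4,interpolation=cv2.INTER_CUBIC))
E
```

```text
side
green [273.0, 235.5] 42 [269, 233, 9, 6] [0.5112 0.0574 0.101 ]
yellow [161.1, 182.4] 14 [160, 180, 4, 7] [ 0.8178 -0.1227  0.101 ]
yellow [216.2, 198.3] 246 [205, 186, 23, 21] [ 0.6615 -0.065   0.101 ]
yellow [254.2, 220.5] 40 [251, 218, 8, 6] [0.5586 0.0104 0.101 ]
blue [167.8, 208.0] 598 [160, 180, 25, 71] [ 0.7777 -0.0262  0.101 ]
blue [163.3, 196.5] 14 [160, 196, 8, 2] [ 0.7989 -0.0678  0.101 ]
blue [268.2, 280.3] 53 [264, 277, 9, 8] [0.5161 0.184  0.101 ]
red [242.6, 297.1] 50 [239, 294, 8, 7] [0.5662 0.2271 0.101 ]
orange [256.0, 251.1] 216 [244, 246, 25, 11] [0.5475 0.1054 0.101 ]
scene
green [292.0, 216.0] 17 [289, 215, 7, 3] [0.5134 0.0581 0.101 ]
yellow [275.0, 224.0] 17 [272, 223, 7, 3] [0.5612 0.0115 0.101 ]
yellow [247.7, 237.6] 73 [237, 231, 20, 13] [ 0.6377 -0.0591  0.101 ]
blue [332.7, 220.1] 15 [330, 219, 6, 3] [0.5197 0.1853 0.101 ]
blue [333.1, 251.2] 30 [330, 249, 7, 5] [0.67   0.1954 0.101 ]
orange [312.0, 217.7] 21 [309, 212, 6, 10] [0.5149 0.1208 0.101 ]
```

View pics/side0z.png

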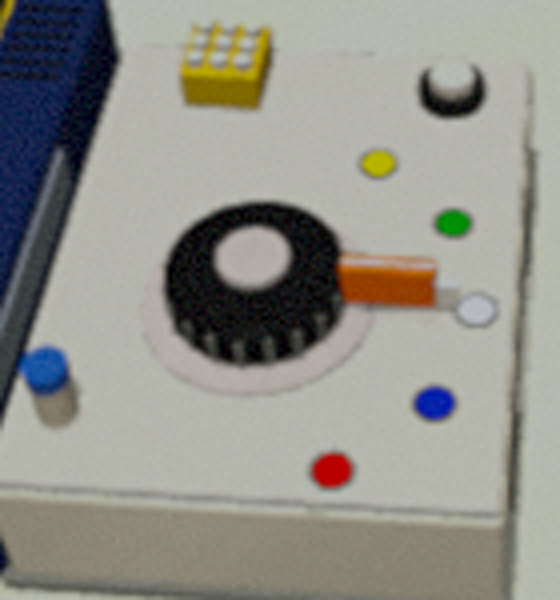

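View pics/scene0z.png

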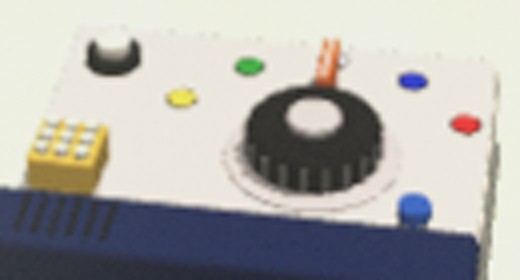

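```bash
python3 - <<'E'
from meas import *
side=dict(yellow=[.5586,.0104],green=[.5112,.0574],blue=[.5161,.184],red=[.5662,.2271])
ang=dict(yellow=1.1,green=.55,blue=-.55,red=-1.1)
# rigid fit
A=np.array([[-.122*np.cos(ang[k]),-.122*np.sin(ang[k])] for k in side])
for D in (side,dict(yellow=[.5612,.0115],green=[.5134,.0581],blue=[.5197,.1853])):
    a=A[:len(D)];B=np.array(list(D.values()));ac=a-a.mean(0);bc=B-B.mean(0)
    th=np.arctan2((ac[:,0]*bc[:,1]-ac[:,1]*bc[:,0]).sum(),(ac*bc).sum())
    c,s=np.cos(th),np.sin(th);Rm=np.array([[c,-s],[s,c]]);t=B.mean(0)-Rm@a.mean(0)
    print("yaw",th,"axis",t,"res mm",((a@Rm.T+t-B)*1e3).round(1).tolist())
ps,Ws=cam("side");pc,Wc=cam("scene")
print("cap",onz(ps,Ws,223.3,244.2,.139),onz(pc,Wc,230+315/4,200+117/4,.139))
def tri(a,b):
    o1,d1=ray(ps,Ws,*a);o2,d2=ray(pc,Wc,*b);M=np.stack([d1,-d2],1);s=np.linalg.lstsq(M,o2-o1,rcond=None)[0]
    P,Q=o1+s[0]*d1,o2+s[1]*d2;return (P+Q)/2,np.linalg.norm(P-Q)
print("button",tri((160+453/4,180+79/4),(230+113/4,200+43/4)))
# tab top edge side view centerline zoom (340,259)->(435,263)
for u,v in [(342,259),(435,263)]: print("tabtop",onz(ps,Ws,160+u/4,180+v/4,.138))
E
```

```text
yaw -0.0362619442287901 axis [0.61764598 0.11683652] res mm [[-0.2, -0.2], [0.2, -0.5], [-0.1, 0.3], [0.1, 0.4]]
yaw -0.04219424232320251 axis [0.62066887 0.11747392] res mm [[-0.4, -0.3], [0.7, 0.1], [-0.3, 0.3]]
cap [0.61576292 0.11962478 0.139     ] [0.62488191 0.12032849 0.139     ]
button (array([ 0.5152352 , -0.04844463,  0.1142266 ]), np.float64(0.002023504258855472))
tabtop [0.56772851 0.11883508 0.138     ]
tabtop [0.51735072 0.12011012 0.138     ]
```

Both views agree: the marks fit the known layout to under 1 mm, with the axis near (0.619, 0.117), yaw -0.039 and the button near (0.515, -0.048, 0.114). Next I'll shut the fingers, square the tool to the reader and hover on the tab's left side.

{"api": "drive_tool", "payload": {"angular": [[0,0,0.83],[0,0,0.83],[0,0,0.83],[0,0,0.83],[0,0,0],[0,0,0],[0,0,0],[0,0,0],[0,0,0],[0,0,0],[0,0,0],[0,0,0]], "dp": [[0,0,0],[0,0,0],[0,0,0],[0,0,0],[0.375,-0.81,0],[0.375,-0.81,0],[0.375,-0.81,0],[0.375,-0.81,0],[0.375,-0.81,0],[0.375,-0.81,0],[0.375,-0.81,0],[0.375,-0.81,0]], "grip": [0,0,0,0,0,0,0,0,0,0,0,0]}}

```text
time_s: 1.65
ee_pos: [0.3373, -0.2288, 0.4046]
ee_rot: [-0.0, 1.0, -0.02, 0.0]
ft_force: [-1.0, 0.2, -0.4]
width: 0.0
```

{"api": "drive_tool", "payload": {"angular": [[0,0,0],[0,0,0],[0,0,0],[0,0,0],[0,0,0],[0,0,0],[0,0,0],[0,0,0],[0,0,0],[0,0,0],[0,0,0],[0,0,0]], "dp": [[0.375,-0.81,0],[0.375,-0.81,0],[0.375,-0.81,0],[0.375,-0.81,0],[0.375,-0.81,0],[0.375,-0.81,0],[0.375,-0.81,0],[0.375,-0.81,0],[0.375,-0.81,0],[0.375,-0.81,0],[0,0,0],[0,0,0]], "grip": [0,0,0,0,0,0,0,0,0,0,0,0]}}

```text
time_s: 3.15
ee_pos: [0.5401, 0.1668, 0.4041]
ee_rot: [0.001, 1.0, -0.02, -0.001]
ft_force: [0.5, -0.5, -0.4]
width: 0.0001
```

```bash
python3 - <<'E'
from meas import *
s=env.state();T=pose(s);print(s["time_s"],T.round(4).tolist(),s["width"],s["ft_force"].round(2))
im=env.capture("wrist");cv2.imwrite("pics/w1.png",im);np.save("T1.npy",T)
p,W=cam("wrist",T)
for c,L in cents(im,COL,(0,0,560,420)).items():
    for ce,a,b in L:
        if a>60: print(c,ce,a,b,onz(p,W,*ce,.101).round(4))
E
```

```text
3.15 [[0.9992, -0.0394, -0.0017, 0.5401], [-0.0394, -0.9992, -0.0011, 0.1668], [-0.0016, 0.0011, -1.0, 0.4041], [0.0, 0.0, 0.0, 1.0]] 0.0001228218317678972 [ 0.5  -0.5  -0.36]
green [411.9, 226.2] 417 [400, 215, 25, 23] [0.5137 0.0551 0.101 ]
yellow [470.7, 170.8] 318 [460, 159, 24, 24] [0.5607 0.0089 0.101 ]
yellow [27.2, 280.4] 2754 [0, 161, 65, 223] [0.4735 0.4082 0.101 ]
yellow [538.7, 384.0] 403 [510, 378, 50, 13] [ 0.327  -0.1002  0.101 ]
blue [120.0, 215.7] 63 [115, 204, 10, 23] [0.5334 0.3061 0.101 ]
blue [264.3, 227.2] 455 [252, 216, 25, 23] [0.518  0.1826 0.101 ]
red [26.3, 43.4] 3355 [0, 0, 64, 89] [0.6735 0.3563 0.101 ]
red [208.0, 171.3] 519 [196, 159, 25, 26] [0.5684 0.226  0.101 ]
orange [347.0, 202.7] 795 [338, 170, 20, 68] [0.5371 0.1119 0.101 ]
```

View pics/w1.png

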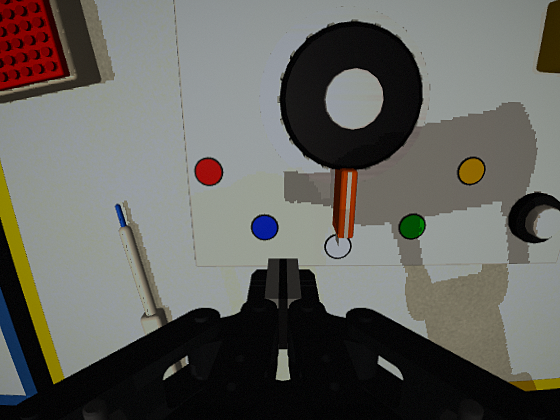

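```bash
cat >> meas.py <<'E'
ANG=dict(yellow=1.1,green=.55,blue=-.55,red=-1.1)
def fit(D):
    a=np.array([[-.122*np.cos(ANG[k]),-.122*np.sin(ANG[k])] for k in D]);B=np.array([D[k][:2] for k in D]);ac=a-a.mean(0);bc=B-B.mean(0)
    th=np.arctan2((ac[:,0]*bc[:,1]-ac[:,1]*bc[:,0]).sum(),(ac*bc).sum())
    c,s=np.cos(th),np.sin(th);Rm=np.array([[c,-s],[s,c]]);t=B.mean(0)-Rm@a.mean(0)
    return th,t,((a@Rm.T+t-B)*1e3).round(1).tolist()
E
python3 - <<'E'
from meas import *
T=np.load("T1.npy");p,W=cam("wrist",T);im=cv2.imread("pics/w1.png")
D=dict(yellow=[.5607,.0089],green=[.5137,.0551],blue=[.518,.1826],red=[.5684,.226]);print(fit(D))
print("cap",onz(p,W,355,99,.139))
for y in range(0,2): print("tip",y,proj(p,W,(T@np.array([0,0,.173-.01*y,1]))[:3]))
for dy in (-.0145,.0145): print(proj(p,W,(T@np.array([.0,dy,.173,1]))[:3]),proj(p,W,(T@np.array([.011,dy,.173,1]))[:3]))
cv2.imwrite("pics/w1z.png",cv2.resize(im[150:320,240:440],None,fx=4,fy=3.5,interpolation=cv2.INTER_CUBIC))
E
```

```text
(np.float64(-0.034571438783467225), array([0.61982575, 0.11539613]), [[0.1, -0.3], [-0.0, 0.2], [0.1, 0.1], [-0.1, -0.0]])
cap [0.61972588 0.1148125  0.139     ]
tip 0 [282.0167137  277.07059393]
tip 1 [281.99903799 287.90679602]
[251.27898256 277.05477734] [250.58398756 255.74506452]
[312.75153081 277.02907313] [313.41823027 255.72122808]
```

View pics/w1z.png

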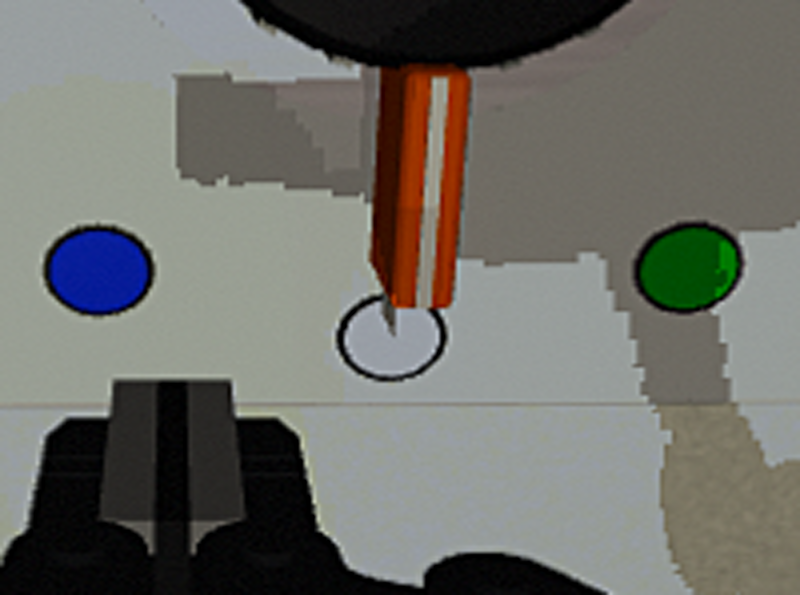

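```bash
python3 - <<'E'
from meas import *
T=np.load("T1.npy");p,W=cam("wrist",T)
a=onz(p,W,350,172.9,.138);b=onz(p,W,346.3,237.1,.138);ax=np.array([.6198,.1154]);print(a,b)
for d in (b-a,np.r_[b[:2]-ax,0]): print("theta",np.arctan2(-d[1],-d[0])+.0346)
u=lambda th:-np.array([np.cos(th-.0346),np.sin(th-.0346)])
t=lambda th:np.array([np.sin(th-.0346),-np.cos(th-.0346)])  # +theta direction
for th in (-.1,0,.1,.2,.3,.4,.5,.55,.6):
  for off in (.013,.0205): print(th,off,(ax+.08*u(th)-off*t(th)).round(4))
E
```

```text
[0.56978482 0.11716896 0.138     ] [0.52104665 0.11897938 0.138     ]
theta -0.002528920796821245
theta -0.0016298304848271217
-0.1 0.013 [0.5423 0.139 ]
-0.1 0.0205 [0.5433 0.1465]
0 0.013 [0.5403 0.1312]
0 0.0205 [0.5406 0.1387]
0.1 0.013 [0.5391 0.1231]
0.1 0.0205 [0.5386 0.1306]
0.2 0.013 [0.5388 0.1151]
0.2 0.0205 [0.5375 0.1224]
0.3 0.013 [0.5392 0.107 ]
0.3 0.0205 [0.5372 0.1142]
0.4 0.013 [0.5404 0.099 ]
0.4 0.0205 [0.5378 0.106 ]
0.5 0.013 [0.5425 0.0911]
0.5 0.0205 [0.5391 0.0978]
0.55 0.013 [0.5438 0.0873]
0.55 0.0205 [0.5401 0.0938]
0.6 0.013 [0.5453 0.0835]
0.6 0.0205 [0.5413 0.0898]
```

The wrist view agrees: axis (0.620, 0.115), yaw -0.035, tab angle about 0.00, cap at the axis. Now I'll descend beside the tab, then push it round in an arc about the axis, deliberately stopping short.

{"api": "drive_tool", "payload": {"angular": [[0,0,0],[0,0,0],[0,0,0],[0,0,0],[0,0,0],[0,0,0],[0,0,0],[0,0,0]], "dp": [[0,0,0.5],[0,0,0.5],[0,0,0.5],[0,0,0.5],[0,0,0.3],[0,0,0],[0,0.22,0],[0,0.22,0]], "grip": [0,0,0,0,0,0,0,0]}}

```text
time_s: 4.2
ee_pos: [0.5399, 0.1442, 0.2907]
ee_rot: [0.0, 1.0, -0.02, 0.001]
ft_force: [-0.5, -0.0, -0.6]
width: 0.0006
```

{"api": "drive_tool", "payload": {"angular": [[0,0,-0.48],[0,0,-0.48],[0,0,-0.48],[0,0,-0.48],[0,0,-0.48],[0,0,-0.48],[0,0,-0.48],[0,0,-0.48],[0,0,0],[0,0,0]], "dp": [[-0.02,0.08,0],[-0.02,0.08,0],[-0.02,0.08,0],[-0.02,0.08,0],[-0.02,0.08,0],[-0.02,0.08,0],[-0.02,0.08,0],[-0.02,0.08,0],[0,0,0],[0,0,0]], "grip": [0,0,0,0,0,0,0,0,0,0]}}

```text
time_s: 5.45
ee_pos: [0.5362, 0.1121, 0.2901]
ee_rot: [0.0, 0.984, 0.18, 0.001]
ft_force: [-1.1, 0.6, 0.5]
width: -0.0002
```

```bash
cat > look.py <<'E'
from meas import *
import sys
n=sys.argv[1]
s=env.state();T=pose(s);print(s["time_s"],T.round(4).tolist(),s["ft_force"].round(2))
im=env.capture("wrist");cv2.imwrite(f"pics/w{n}.png",im);np.save(f"T{n}.npy",T)
sd=env.capture("side");cv2.imwrite(f"pics/s{n}.png",sd)
cv2.imwrite(f"pics/s{n}z.png",cv2.resize(sd[180:330,160:300],None,fx=4,fy=4,interpolation=cv2.INTER_CUBIC))
E
python3 look.py 2
```

```text
5.45 [[0.9354, 0.3535, 0.0012, 0.5362], [0.3535, -0.9354, -0.0002, 0.1121], [0.001, 0.0006, -1.0, 0.2901], [0.0, 0.0, 0.0, 1.0]] [-1.1   0.63  0.45]
```

View pics/w2.png

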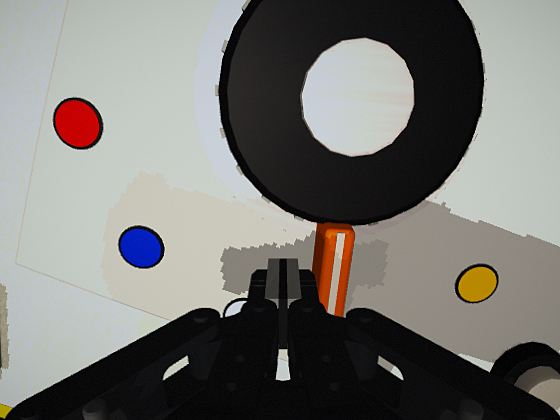

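View pics/s2z.png

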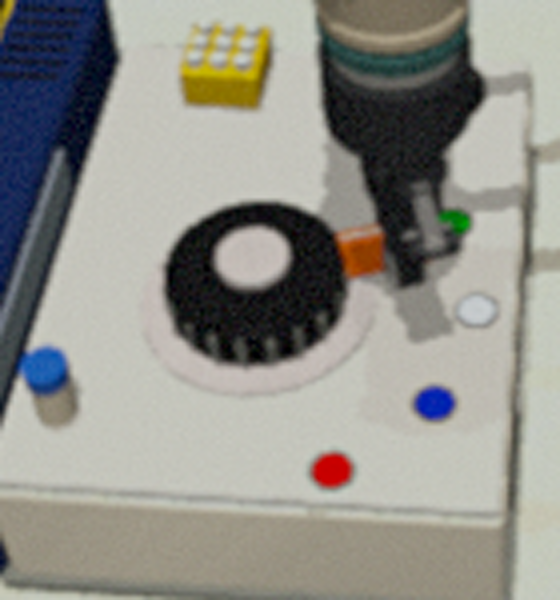

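```bash
cat > tab.py <<'E'
from meas import *
import sys
n=sys.argv[1];T=np.load(f"T{n}.npy");p,W=cam("wrist",T)
v=list(map(float,sys.argv[2:6]))
im=cv2.imread(f"pics/w{n}.png")
D={}
for c,L in cents(im,COL,(0,0,560,420)).items():
    for ce,a,b in L:
        q=onz(p,W,*ce,.101)
        if c in ANG and a>200: 
            e=np.hypot(*(q[:2]-[.6198,.1154]))
            if abs(e-.122)<.008: D[c]=q
print({k:x.round(4).tolist() for k,x in D.items()})
ax=np.array([.6198,.1154]);yaw=-.0346
if len(D)>=2:
    yaw,ax,r=fit(D);print("fit",yaw,ax,r)
a=onz(p,W,*v[:2],.138);b=onz(p,W,*v[2:],.138)
for d in (b[:2]-a[:2],b[:2]-ax,a[:2]-ax): print("theta",np.arctan2(-d[1],-d[0])-yaw, "r",np.hypot(*d))
d=T[:2,3]-ax;c,s=np.cos(yaw),np.sin(yaw);print("tcp rel axis in reader",(c*d[0]+s*d[1]).round(4),(-s*d[0]+c*d[1]).round(4),"tool yaw-reader",np.arctan2(T[1,0],T[0,0])-yaw)
E
python3 tab.py 2 340.5 235 331 314
```

```text
{'yellow': [0.5609, 0.0086, 0.101], 'blue': [0.5182, 0.1829, 0.101], 'red': [0.5685, 0.226, 0.101]}
fit -0.03461925035223244 [0.61996527 0.11545425] [[-0.0, 0.1], [0.1, -0.1], [-0.0, -0.0]]
theta 0.33764013150010264 r 0.03558242859035572
theta 0.33091945823215624 r 0.08591339281471316
theta 0.32616829832904776 r 0.05033233589303773
tcp rel axis in reader -0.0836 -0.0063 tool yaw-reader 0.395937115272777
```

The tab is at about 0.33 and the finger is 21 mm off its midline, as expected. I'll push a further 0.21 or so.

{"api": "drive_tool", "payload": {"angular": [[0,0,-0.5],[0,0,-0.5],[0,0,-0.5],[0,0,-0.5],[0,0,0],[0,0,0]], "dp": [[-0.026,0.084,0],[-0.026,0.084,0],[-0.026,0.084,0],[-0.026,0.084,0],[0,0,0],[0,0,0]], "grip": [0,0,0,0,0,0]}}

```text
time_s: 6.3
ee_pos: [0.5386, 0.0951, 0.2897]
ee_rot: [0.0, 0.96, 0.282, 0.0]
ft_force: [0.8, -0.7, 0.4]
width: -0.0003
```

```bash
python3 look.py 3
```

```text
6.3 [[0.8413, 0.5405, 0.0002, 0.5386], [0.5405, -0.8413, -0.0003, 0.0951], [0.0, 0.0003, -1.0, 0.2897], [0.0, 0.0, 0.0, 1.0]] [ 0.77 -0.73  0.43]
```

View pics/w3.png

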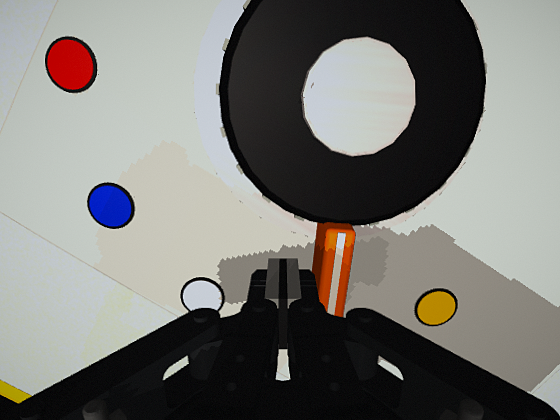

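```bash
python3 tab.py 3 341 235 333 314; python3 - <<'E'
import cv2,numpy as np
im=cv2.imread("pics/w3.png")[215:320,300:370]
cv2.imwrite("pics/w3z.png",cv2.resize(im,None,fx=5,fy=5,interpolation=cv2.INTER_NEAREST))
E
```

```text
{'yellow': [0.5609, 0.0087, 0.101], 'blue': [0.5182, 0.183, 0.101], 'red': [0.5684, 0.2261, 0.101]}
fit -0.034861020086589214 [0.61996325 0.11552039] [[-0.0, 0.1], [0.0, -0.1], [0.0, 0.0]]
theta 0.5660740322086233 r 0.03544845080436384
theta 0.5460225730565673 r 0.08581824583927512
theta 0.531914954589343 r 0.05038193456275141
tcp rel axis in reader -0.0806 -0.0232 tool yaw-reader 0.60594369241986
```

View pics/w3z.png

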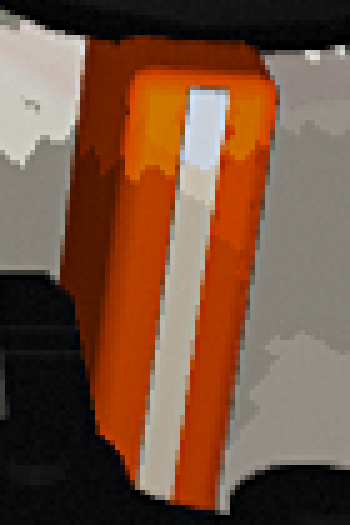

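It's at about 0.55. I'll back off along -y in the tool frame, rise, and check with an open view.

{"api": "drive_tool", "payload": {"angular": [[0,0,0],[0,0,0],[0,0,0],[0,0,0],[0,0,0],[0,0,0],[0,0,0]], "dp": [[0,-0.3,0],[0,-0.3,0],[0,0,-0.6],[0,0,-0.8],[0,0,-0.8],[0,0,0],[0,0,0]], "grip": [0,0,0,0,0,0,0]}}

```text
time_s: 7.28
ee_pos: [0.5214, 0.1208, 0.3991]
ee_rot: [-0.0, 0.959, 0.282, -0.001]
ft_force: [0.2, -0.7, -0.6]
width: -0.0003
```

```bash
python3 look.py 4;python3 - <<'E'
import cv2,numpy as np
im=cv2.imread("pics/w4.png")[160:300,270:440]
cv2.imwrite("pics/w4z.png",cv2.resize(im,None,fx=4,fy=4,interpolation=cv2.INTER_CUBIC))
E
```

```text
7.275 [[0.8406, 0.5416, -0.0012, 0.5214], [0.5416, -0.8406, -0.0001, 0.1208], [-0.0011, -0.0006, -1.0, 0.3991], [0.0, 0.0, 0.0, 1.0]] [ 0.15 -0.66 -0.55]
```

View pics/w4.png

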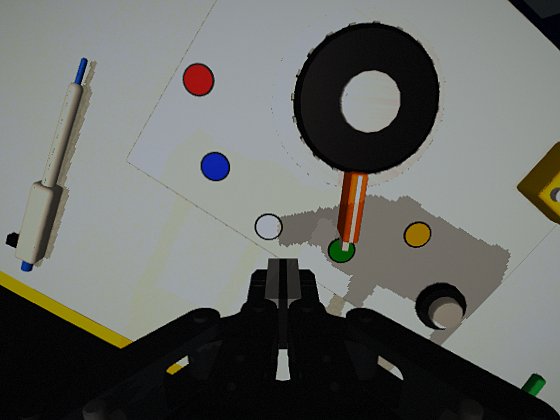

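View pics/w4z.png

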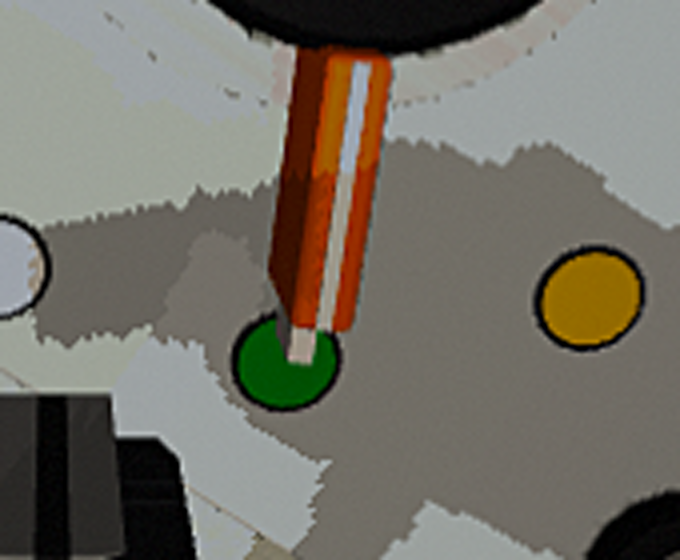

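View pics/s4z.png

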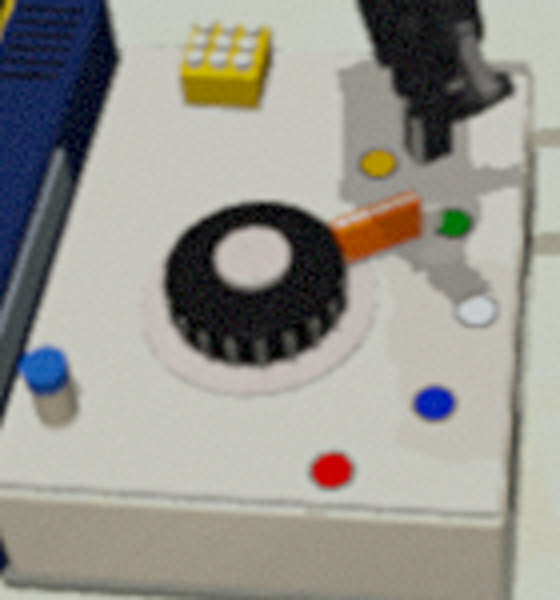

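```bash
python3 tab.py 4 360.25 175.75 351.5 242; python3 - <<'E'
from meas import *
T=np.load("T4.npy");p,W=cam("wrist",T);yaw=-.0348;ax=np.array([.6199,.1155])
print("button@.114",onz(p,W,448,312,.114),"@.118",onz(p,W,448,312,.118), "cap",onz(p,W,371,101,.139))
for n,(u,v,z) in dict(nose=(344.75,250.3,.124),nosebase=(350,242.5,.124),green=(341.75,250.25,.101)).items():
    q=onz(p,W,u,v,z)[:2];d=q-ax;print(n,q,"r",np.hypot(*d),"th",np.arctan2(-d[1],-d[0])-yaw)
im=cv2.imread("pics/w4.png");cv2.imwrite("pics/w4b.png",cv2.resize(im[260:350,390:490],None,fx=6,fy=6,interpolation=cv2.INTER_CUBIC))
E
```

```text
{'green': [0.5121, 0.055, 0.101], 'yellow': [0.5608, 0.0087, 0.101], 'blue': [0.5183, 0.1827, 0.101], 'red': [0.5683, 0.226, 0.101]}
fit -0.03721319050719653 [0.61948775 0.11512966] [[1.0, 0.3], [-0.7, -0.2], [-0.3, -0.0], [-0.0, -0.1]]
theta 0.5475647193161829 r 0.04972027149764111
theta 0.5428987773207703 r 0.09876010306012277
theta 0.5381681988752032 r 0.049040921518860386
tcp rel axis in reader -0.0982 0.0021 tool yaw-reader 0.6095584517463313
button@.114 [ 0.52001596 -0.05553533  0.114     ] @.118 [ 0.52105151 -0.0521181   0.118     ] cap [0.62026761 0.1154404  0.139     ]
nose [0.52128725 0.06184451] r 0.11226480583750188 th 0.5331045041068245
nosebase [0.52890202 0.06228865] r 0.10541385231904897 th 0.5639330988714228
green [0.51384379 0.05465397] r 0.12227084105004661 th 0.5556679555746402
```

View pics/w4b.png

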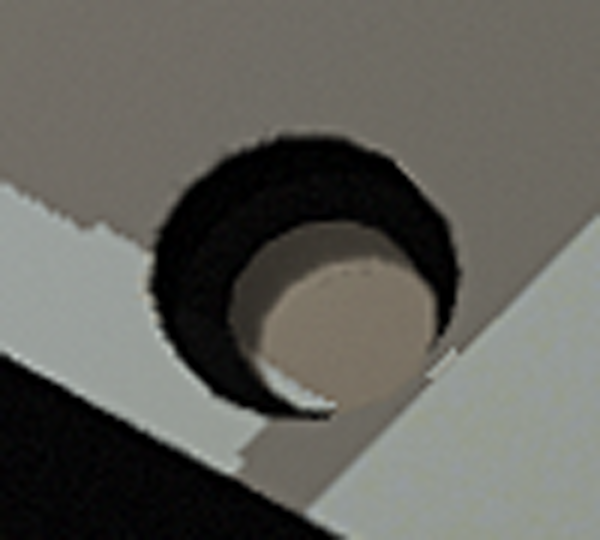

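The nose points at green: stripe 0.543–0.548, mark 0.55, agreeing to about 0.01 rad, so I'll leave the selector there. Next I'll locate the button top by triangulation.

```bash
python3 - <<'E'
from meas import *
T=np.load("T4.npy");R_=[ray(*cam("wrist",T),448,315.7),ray(*cam("side"),273.3,199.7),ray(*cam("scene"),258.2,210.8)]
def tri(rs):
    A=np.zeros((3,3));b=np.zeros(3)
    for o,d in rs:
        d=d/np.linalg.norm(d);P=np.eye(3)-np.outer(d,d);A+=P;b+=P@o
    x=np.linalg.solve(A,b);return x.round(4),[round(float(np.linalg.norm((np.eye(3)-np.outer(d,d)/(d@d))@(x-o)))*1e3,1) for o,d in rs]
print(tri(R_));print(tri(R_[:2]));print(tri([R_[0],R_[2]]))
for z in (.115,.12,.125,.13): print(z,[(o+d*(z-o[2])/d[2]).round(4)[:2].tolist() for o,d in R_])
E
```

```text
(array([ 0.5169, -0.0502,  0.1162]), [4.8, 2.7, 3.1])
(array([ 0.5148, -0.0668,  0.101 ]), [2.1, 2.1])
(array([ 0.5205, -0.049 ,  0.1199]), [3.3, 3.3])
0.115 [[0.5174, -0.0573], [0.5148, -0.0492], [0.5179, -0.0475]]
0.12 [[0.5187, -0.053], [0.5145, -0.0439], [0.5248, -0.0461]]
0.125 [[0.5201, -0.0487], [0.5142, -0.0386], [0.5318, -0.0448]]
0.13 [[0.5214, -0.0443], [0.5139, -0.0333], [0.5387, -0.0434]]
```

{"api": "drive_tool", "payload": {"angular": [[0,0,0],[0,0,0],[0,0,0],[0,0,0],[0,0,0],[0,0,0]], "dp": [[-0.48,0.71,0],[-0.48,0.71,0],[-0.48,0.71,0],[-0.48,0.71,0],[0,0,0],[0,0,0]], "grip": [0,0,0,0,0,0]}}

```text
time_s: 8.12
ee_pos: [0.5181, -0.0508, 0.3987]
ee_rot: [-0.001, 0.96, 0.282, -0.001]
ft_force: [-0.1, -0.3, 0.2]
width: 0.0
```

```bash
python3 look.py 5
```

```text
8.125 [[0.8414, 0.5405, -0.0021, 0.5181], [0.5405, -0.8414, 0.0013, -0.0508], [-0.0011, -0.0022, -1.0, 0.3987], [0.0, 0.0, 0.0, 1.0]] [-0.1  -0.28  0.21]
```

View pics/w5.png

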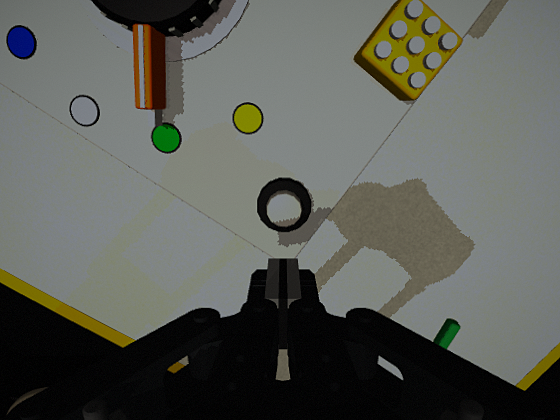

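```bash
python3 - <<'E'
from meas import *
im=cv2.imread("pics/w5.png");cv2.imwrite("pics/w5z.png",cv2.resize(im[165:245,240:330],None,fx=7,fy=7,interpolation=cv2.INTER_CUBIC))
T=np.load("T5.npy");p,W=cam("wrist",T)
print([proj(p,W,(T@np.array([0,0,h-0,1]))[:3]).round(1).tolist() for h in (.25,.28)])
E
```

```text
[[281.7, 222.8], [281.8, 210.0]]
```

View pics/w5z.png

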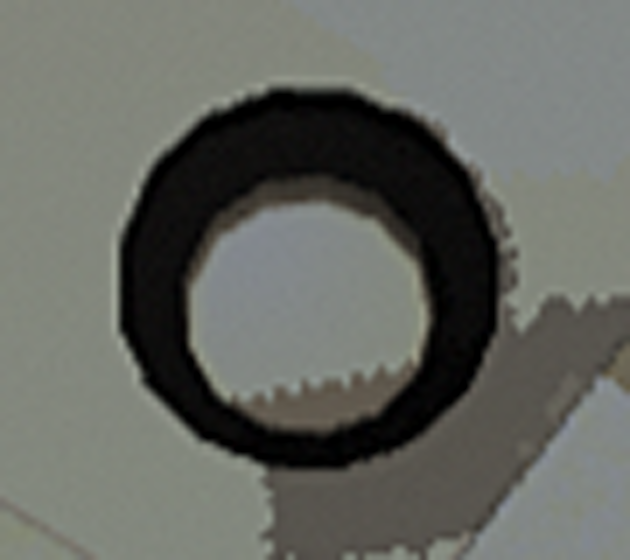

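{"api": "drive_tool", "payload": {"angular": [[0,0,0],[0,0,0],[0,0,0],[0,0,0],[0,0,0]], "dp": [[0,0.04,0.5],[0,0,0.6],[0,0,0.5],[0,0,0.2],[0,0,0]], "grip": [0,0,0,0,0]}}

```text
time_s: 8.85
ee_pos: [0.5195, -0.0521, 0.3094]
ee_rot: [-0.0, 0.959, 0.282, -0.0]
ft_force: [-0.4, 0.6, -0.5]
width: 0.0
```

```bash
python3 look.py 6; python3 - <<'E'
import cv2
im=cv2.imread("pics/s6.png");cv2.imwrite("pics/s6b.png",cv2.resize(im[150:250,220:320],None,fx=6,fy=6,interpolation=cv2.INTER_CUBIC))
E
```

```text
8.85 [[0.8404, 0.5419, -0.0011, 0.5195], [0.5419, -0.8404, 0.0003, -0.0521], [-0.0008, -0.0008, -1.0, 0.3094], [0.0, 0.0, 0.0, 1.0]] [-0.43  0.59 -0.5 ]
```

View pics/s6b.png

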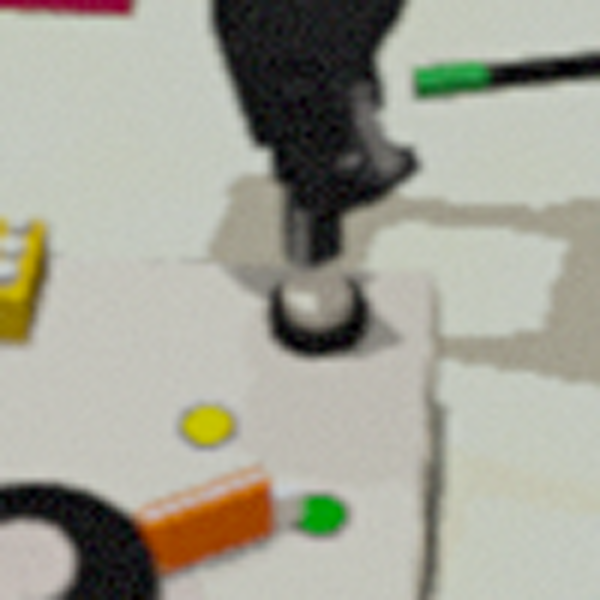

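View pics/w6.png

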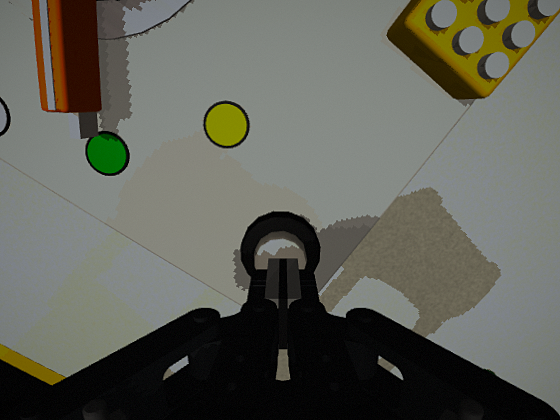

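The tips are centred over the button, about 18 mm above it. I'll descend gently.

{"api": "drive_tool", "payload": {"angular": [[0,0,0],[0,0,0],[0,0,0],[0,0,0],[0,0,0],[0,0,0]], "dp": [[0,0,0.1],[0,0,0.1],[0,0,0.06],[0,0,0.06],[0,0,0.04],[0,0,0]], "grip": [0,0,0,0,0,0]}}

```text
time_s: 9.7
ee_pos: [0.5194, -0.0528, 0.2918]
ee_rot: [0.0, 0.959, 0.282, -0.0]
ft_force: [-1.9, -0.9, 3.1]
width: -0.0002
```

{"api": "drive_tool", "payload": {"angular": [[0,0,0],[0,0,0]], "dp": [[0,0,0.04],[0,0,0]], "grip": [0,0]}}

```text
time_s: 9.95
ee_pos: [0.5194, -0.0528, 0.2898]
ee_rot: [0.0, 0.959, 0.282, -0.0]
ft_force: [-2.1, 0.0, 4.9]
width: -0.0002
```

{"api": "drive_tool", "payload": {"angular": [[0,0,0],[0,0,0]], "dp": [[0,0,0.04],[0,0,0]], "grip": [0,0]}}

```text
time_s: 10.2
ee_pos: [0.5193, -0.0528, 0.2893]
ee_rot: [0.0, 0.959, 0.282, 0.0]
ft_force: [-2.7, -0.8, 13.7]
width: -0.0001
```

The spring reading rose 3.1, then 4.9 N (about 5.8 mm at its rate). It then hit a hard stop at 13.7 N only 0.5 mm lower, so the button is fully down. I'll lift off.

{"api": "drive_tool", "payload": {"angular": [[0,0,0],[0,0,0],[0,0,0],[0,0,0],[0,0,0],[0,0,0],[0,0,0],[0,0,0]], "dp": [[0,0,-0.2],[0,0,-0.4],[0,0,-0.7],[0,0,-0.8],[0,0,-0.4],[-0.2,0,0],[0,0,0],[0,0,0]], "grip": [0,0,0,0,0,0,0,0]}}

```text
time_s: 11.2
ee_pos: [0.5107, -0.0582, 0.4113]
ee_rot: [-0.001, 0.959, 0.282, -0.001]
ft_force: [0.5, -0.3, 0.3]
width: 0.0002
```

```bash
python3 look.py 7
```

```text
11.2 [[0.8412, 0.5407, -0.0023, 0.5107], [0.5407, -0.8412, 0.0007, -0.0582], [-0.0016, -0.0018, -1.0, 0.4113], [0.0, 0.0, 0.0, 1.0]] [ 0.46 -0.31  0.33]
```

View pics/s7z.png

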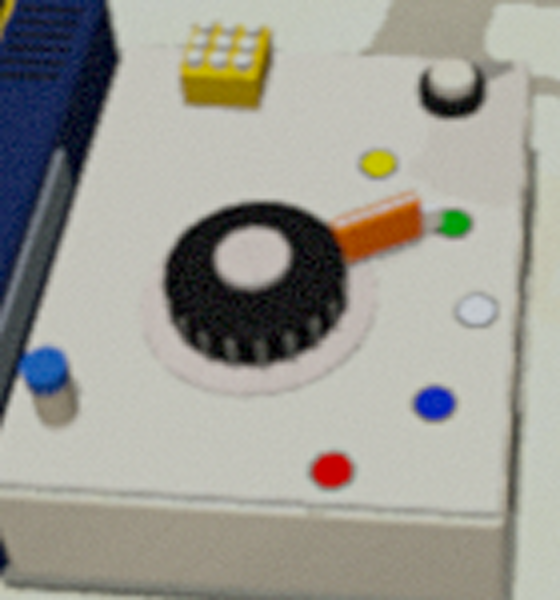

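View pics/w7.png

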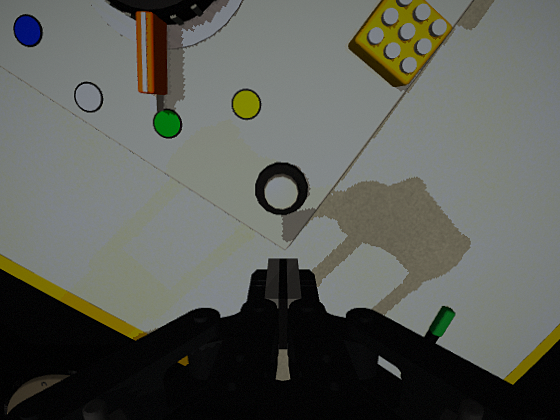

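The side view shows the nose still on green (about zoom (433,220) and (455,222)). The button is back up, the cold block and vial are where they were, and the gripper is clear. One last angle check, then I'll hand in.

```bash
python3 tab.py 7 145.5 13 142.5 93; python3 -c "
from bench import env
print(env.state()['joint_vel'].round(3)); env.close_job()"
```

```text
{'green': [0.5135, 0.0551, 0.101], 'yellow': [0.5607, 0.0088, 0.101], 'blue': [0.5181, 0.1826, 0.101]}
fit -0.034521406241089105 [0.619742   0.11535653] [[0.1, 0.1], [-0.1, -0.2], [-0.1, 0.1]]
theta 0.4641652237698137 r 0.050574838105420836
theta 0.5122378788003283 r 0.100097651124161
theta 0.5612158140211047 r 0.04964076867240766
tcp rel axis in reader -0.103 -0.1773 tool yaw-reader 0.6058058305507243
[ 0.004 -0.003 -0.009 -0.001  0.003 -0.002]
the job is handed in; nothing more can be done
```

```bash
python3 - <<'E'
from meas import *
p,W=cam("side")
s4,s7=[cv2.imread(f"pics/s{i}.png") for i in (4,7)]
for im in (s4,s7): print([l for l in cents(im,dict(o=COL["orange"]),(230,220,280,260))["o"]])
T=np.load("T7.npy");pw,Ww=cam("wrist",T)
im=cv2.imread("pics/w7.png")
for v in (20,40,60,80,90): print(v,im[v,132:170].tolist().index(max(im[v,132:170].tolist(),key=lambda c:c[0]))+132, [int(x[0]) for x in im[v,134:168]])
E
```

```text
the job is handed in; nothing more can be done
```

```bash
python3 - <<'E'
import cv2,numpy as np
for i in (4,7):
    h=cv2.cvtColor(cv2.imread(f"pics/s{i}.png"),cv2.COLOR_BGR2HSV);m=cv2.inRange(h,(5,130,80),(18,255,255))[220:260,230:280]
    ys,xs=np.nonzero(m);print(i,len(xs),xs.mean().round(2),ys.mean().round(2),xs.min(),xs.max(),ys.min(),ys.max())
im=cv2.imread("pics/w7.png")
for v in (15,40,60,80,90): print(v,[int(x) for x in im[v,136:160,0]])
E
```

```text
4 193 24.3 17.41 12 34 10 24
7 192 24.17 17.58 12 34 10 25
15 [0, 0, 0, 0, 2, 121, 136, 133, 141, 94, 0, 0, 0, 0, 0, 0, 0, 0, 1, 0, 0, 4, 3, 5]
40 [89, 0, 0, 0, 0, 84, 145, 135, 141, 113, 37, 0, 0, 0, 1, 0, 0, 0, 0, 0, 0, 0, 1, 0]
60 [109, 31, 0, 0, 0, 0, 153, 138, 137, 145, 84, 0, 0, 0, 0, 0, 0, 0, 0, 1, 0, 0, 0, 0]
80 [133, 95, 0, 0, 0, 0, 76, 149, 139, 140, 117, 41, 0, 0, 3, 0, 0, 0, 0, 0, 0, 1, 0, 0]
90 [134, 118, 26, 0, 0, 0, 40, 126, 155, 150, 152, 73, 0, 0, 2, 0, 0, 0, 0, 0, 0, 0, 0, 2]
```

I turned the selector to green, then pressed the start button and let it come back up. The job is handed in after about 11.3 s of the 48 s.

- **Selector:** I pushed the orange tab round with shut fingertips in one continuous arc and never gripped or lifted it. With the fingers backed off, the tab read 0.538–0.548 rad, against 0.55 for the green mark. Two readings on the nose alone scattered more, at 0.533 and 0.564.
- **Start button:** I pressed only after that check. The force rose to 4.9 N like the spring, then to 13.7 N at a hard stop 0.5 mm lower, so it was fully down. The last side picture shows it back up.
- **Surroundings:** The gripper was clear of everything at the end. The cold block and vial look unmoved in the last side picture. I did not measure the tip box, tube rack, pipette or pen again, but the arm never went down near them.

**Disagreeing check:** my last wrist-camera reading, just before hand-in, gave 0.46–0.56 rad. I had read the tab's stripe by eye near the edge of the picture, and the stripe pixels show I was a few pixels off. By a rough estimate the correct reading is about 0.535. The side pictures before and after the button press show the tab in the same place to within 0.2 pixel.

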